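Tighten the loose wing nut of a shop display stand, by hand and then with its key

TASK

The disc of the green display stand is loose. Turn its brass wing nut clockwise (seen from above) by hand, about a quarter turn, then set the red-handled key over the nut and turn it on clockwise until the nut is fully home against its stop. Leave the key standing upright over the green stand's nut, let go of it, and do not loosen the nut of the white stand, which is already tight.

Things in the scene. Friction and masses are not known exactly. Their poses are not given: they have to be found in the camera images.
- green_nut (a joint): Angle (rad) of the captive brass wing nut on the green stand, growing as it turns clockwise seen from above: starts loose at 0 to 0.3, firm stop at 2.2. Takes 0.07 N m and stays where left; it does not rise or sink. The key has up to 0.35 rad of play before it bites: turn it that much beyond the nut's remaining angle.
- green_nut_grip (a point): Centre of that nut: an upright bar 44 mm long (its x), 14 thick (y, pinch here from above), 24 tall (z), turning about its vertical centre line, same after half a turn. It stands on a neck 18 mm wide, 8 tall, amid a green disc 120 mm wide whose top is 60 mm above the counter; nut centre 80, top 92 mm above the counter. The stand is fixed.
- key_grip (a point): Middle of the red blade handle (46 mm long in x, 14 thick in y, 48 tall) of a loose upright key, 0.15-0.3 kg; 70 mm above its foot, 23 below its top. Under it a bridge 50 x 38 mm and two steel cheeks along x, 37 mm deep, 26 apart, open below. Lowered with x along the nut's x, the cheeks straddle the nut and stand on the disc, this point 130 mm above the counter.
- white_nut (a joint): Angle (rad) of the same kind of brass nut on the white stand, otherwise alike: already tight, starting at 2.1 to 2.2 (its stop); it falls if the nut is turned anticlockwise. Leave it so.
There are look-alikes about, which are no part of the job. Leave any blue look-alike of the part that bears key_grip alone. What is shaped like the part that bears green_nut but purple is not meant.

How it is judged (in metres and radians):
On the way, in this order (a step that is already met when the one before it is completed fails the run):
1. the green stand's nut is turned by hand past 0.9 rad, the key still more than 80 mm away (value of joint green_nut above 0.9 rad and horizontal distance between key_grip and green_nut_grip above 0.08 m), for 0.1 s.
2. the key is set over the nut before the nut is home (below 2.0 rad) (value of joint green_nut below 2 rad and horizontal distance between key_grip and green_nut_grip below 0.02 m and height (world z) of key_grip below 0.15 m), for 0.05 s.
3. with the key over it the nut is turned home, past 2.05 rad (value of joint green_nut above 2.05 rad and horizontal distance between key_grip and green_nut_grip below 0.02 m and height (world z) of key_grip below 0.15 m), for 0.1 s.
At the end, for the whole second after the job is handed in: The green stand's nut is within 0.15 rad of its stop (above 2.05 rad), the key stands released over it on the green disc (handle within 20 mm of the nut's axis, its middle 122 to 138 mm above the counter, upright within 10 degrees), and the white stand's nut is still above 1.9 rad (value of joint green_nut above 2.05 rad and horizontal distance between key_grip and green_nut_grip below 0.02 m and height (world z) of key_grip between 0.122 and 0.138 m and angle between key_grip's own z axis and vertical below 0.17 rad and value of joint white_nut above 1.9 rad); the robot touches nothing.
It fails at once if the white stand's nut is loosened below 1.9 rad (value of joint white_nut below 1.9 rad).
It also fails if it takes over 48 s, if anything falls off the work surface, if the arm or the gripper's body presses on something with over 40 N, if the wrist force passes 120 N, or if a joint passes its speed limit or range.

ROBOT

A 6-joint arm with a two-finger parallel gripper is mounted at the origin on the work surface. World frame = base frame: x ahead of the robot, y to its left, z up, the work surface at z = 0. Lengths are in mm, angles in rad, forces in N, time in s.
With the tool pointing down it reaches from about 250 to 725 mm from the base axis. Payload 9.7 kg.
Tool frame: the origin (TCP) lies at the very end of the fingers, on their centre line; the grasp point (between the pads) lies 19 mm behind it; z points along the fingers, y is the line along which they close (so a half turn about z gives the same grasp; the last joint's range is limited). The gripper opens to 85 mm and grips with 20 to 120 N. Pads are 22 mm wide; open, the fingers measure 114 mm over their backs; the gripper's body (76 mm by 85 mm) begins 54 mm behind the grasp point. The pads swing forward as they close: fully open they stand 13 mm farther back than shut.
Start: joints at [-1.287, 0.087, 0.176, 1.66, 0, 1.571], TCP at [154, -527.997, 231.284] pointing down, gripper open.
Joint ranges: [-3.13, 3.13], [-0.85, 1.81], [-1.15, 1.24], [-2.2, 2.28], [-1.44, 1.52], [-3.14, 3.14]. Speed limits (rad/s): [2.22, 2.22, 2.57, 3.14, 3.14, 3.14].

INTERFACE

Orientations are given as a unit quaternion [x, y, z, w].
In Python, from station import arm, viewer gives the robot as it stands. The module is installed in compiled form; this text tells all that it offers.
- The arm moves only by the tool servo_tool, never from a script. Its argument "commands" is text: rows parted by semicolons, each of 6 numbers parted by spaces: the shift along the tool's x, y, z in m, then the turn, a rotation vector about the tool's x, y, z in degrees. A call has 1 to 5 rows; each row shifts and turns the commanded pose from where the row before left it, along the tool's axes as they then stand; what a row does not reach is not made up. A row lasts 1/12 s, in which the tool goes at most 41.7 mm and 7.16 degrees, less where a joint would pass 70% of its speed; a pose out of reach is approached as far as the arm can. A call is refused whole if a number of a shift passes 0.0417 or a number of a turn 7.16, either way. A call with a gripper value outside its range is refused whole. "jaw" is the opening, from 0 (shut) to 1 (fully open), set as the call begins (left out, the last holds). The fingers move at their own pace and stop on an object; "squeeze" is the grip in N (left out, the last holds). Time passes only in rows, so rows that do not move let the fingers close. It gives the time, the measured TCP pose, the force, the opening and the grip force at its end, in the units of the state.
- arm.observe(): the state, without advancing time (a new reading comes with each control period).
- viewer.snapshot(name): name is "scene" or "top"; returns a dict with "pixels" (480x640x3 uint8, red, green, blue), "range_z" (480x640 float32, mm along the optical axis (not along the pixel's ray), 0 where there is no reading), "vfov" (degrees; the focal length in pixels is half the picture's height over the tangent of half this angle, whatever the lens; pixels are square), "cx", "cy" (the principal point, pixels), "k1" (the pictures are not rectified: a ray, as slopes to the right and down, at radius r is drawn at 1 + k1 r^2 times it, then the intrinsics apply), "extrinsics" (4x4, takes a point from camera to world coordinates). Camera axes: x right, y up, looking along -z (the intrinsics and any distortion apply to the point x, -y, -z); pixel columns grow to the right and rows downward; lengths in mm; the calibration is good to about 2 mm. A picture is of the moment at which its call begins.
- arm.sign_off(): hands the job in; it is judged then, once.
The state is a dict: "t": time; "joints": joint angles; "joint_vel": joint speeds; "joint_efforts": joint torques, N m; "tool_pos": TCP position; "orientation": TCP orientation; "ft_force": force on the tool from outside, world axes, zero at the start; "torque": the same for the moment, N m; "width": finger opening in mm; "gripper_force": force on a finger pad.
Only numpy, scipy, OpenCV 4.12 (cv2) and the standard library are available. Lean on these libraries where they do the work, as an engineer would, in place of code of your own. Each camera call takes 0.05 s, during which the arm holds its last target. There are 200 camera calls.

## Working session

There is one attempt and no reset: what is moved stays moved. The work goes in short steps, Python scripts to look and compute and a tool call to move; the robot and the scene stay as the last step left them, time stands still between calls to the robot, and variables do not carry over. Pictures are saved under pics/ and viewed, at most 10 in all, crops included, and the job is handed in when it is done.

Besides the shell and the picture viewer there is one more tool, called after "Call:" as name(argument=value, ...), one argument or row to a line, values as JSON. servo_tool: Moves the arm, as the interface text tells. Its arguments: {"type":"object","properties":{"commands":{"type":"string"},"jaw":{"type":"number"},"squeeze":{"type":"number"}},"required":["commands"]}

```bash
mkdir -p pics; cat > h.py <<'E'
import numpy as np, cv2
from station import arm, viewer
def snap(n):
    s=viewer.snapshot(n); s['f']=240/np.tan(np.radians(s['vfov'])/2); return s
def slopes(s,uv):
    uv=np.atleast_2d(np.asarray(uv,float)); K=np.array([[s['f'],0,s['cx']],[0,s['f'],s['cy']],[0,0,1.]])
    return cv2.undistortPoints(uv[:,None],K,np.array([s['k1'],0,0,0.]))[:,0]
def cast(s,uv,z):
    p=slopes(s,uv); E=np.array(s['extrinsics']); d=np.c_[p[:,0],-p[:,1],-np.ones(len(p))]@E[:3,:3].T; o=E[:3,3]
    return o+d*((z-o[2])/d[:,2])[:,None]
def cloud(s):
    v,u=np.mgrid[:480,:640]; p=slopes(s,np.c_[u.ravel(),v.ravel()]); r=s['range_z'].ravel()[:,None]
    E=np.array(s['extrinsics']); P=(np.c_[p[:,0],-p[:,1],-np.ones(len(p))]*r)@E[:3,:3].T+E[:3,3]
    P[r[:,0]==0]=np.nan
    return P.reshape(480,640,3)
def save(s,n): cv2.imwrite('pics/'+n,cv2.cvtColor(s['pixels'],cv2.COLOR_RGB2BGR))
E
python3 - <<'E'
from h import *
for n in('scene','top'):
    s=snap(n); save(s,n+'0.png'); print(n,s['vfov'],s['cx'],s['cy'],s['k1'],np.round(s['extrinsics'],3).tolist(),(s['range_z']>0).mean())
print(arm.observe())
E
```

```text
scene 52.220000288010546 325.77620388454505 243.9597832659746 -0.09763449097555832 [[-0.385, -0.789, 0.479, 907.65], [0.923, -0.338, 0.185, 178.373], [0.016, 0.514, 0.858, 864.319], [0.0, 0.0, 0.0, 1.0]] 0.9960970052083333
top 54.44472277793892 320.18504872943976 239.87652021119237 -0.06811466252735471 [[-0.016, 0.996, -0.085, 391.231], [-1.0, -0.018, -0.023, -16.636], [-0.024, 0.085, 0.996, 936.9], [0.0, 0.0, 0.0, 1.0]] 0.9959244791666667
{'t': 0.1, 'joints': array([-1.28700799e+00,  8.74008010e-02,  1.75221947e-01,  1.65982637e+00,
       -6.01624401e-06,  1.57079627e+00]), 'joint_vel': array([-0.0003977 , -0.00038116,  0.00260483, -0.00094005, -0.00013522,
        0.00113296]), 'joint_efforts': array([-4.77281774e-04, -5.21557832e+01,  4.65656161e+01,  1.58710202e-02,
       -1.49666494e-05,  6.69291438e-06]), 'tool_pos': array([ 153.93531561, -527.79568883,  230.66072904]), 'orientation': array([ 9.89949717e-01,  1.41418500e-01, -8.84577933e-05, -5.97946380e-04]), 'ft_force': array([0.49427711, 0.10823691, 0.40500683]), 'torque': array([ 0.00666188,  0.09446204, -0.00930831]), 'gripper_force': 0.0, 'width': 85.17555961346002}
```

View pics/top0.png

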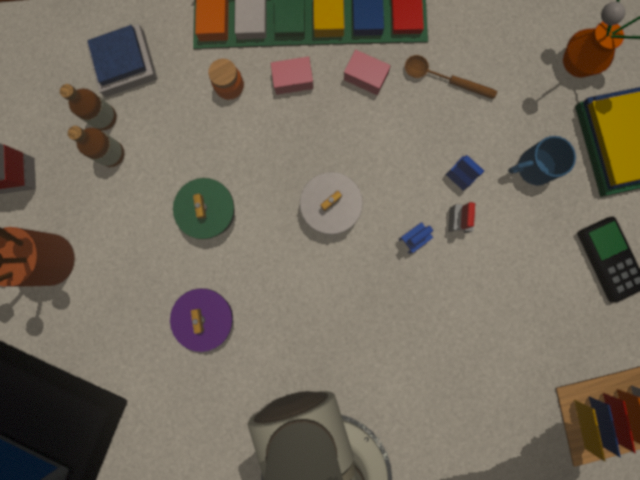

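View pics/scene0.png

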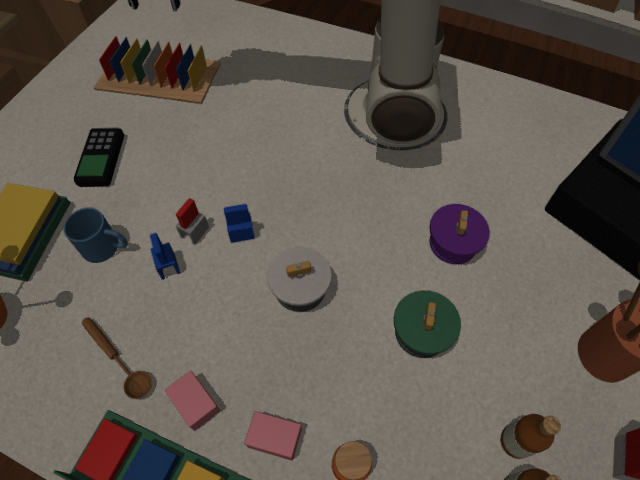

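The candidates for the nut in the top view are the green stand's (199,206), the white stand's (331,201) and the purple stand's (197,321). I choose the green one. For the key they are the red-and-grey one (463,217) and the blue look-alikes at (466,172) and (415,238). I choose the red one. Next I measure both and check them in one close crop.

```bash
cat >> h.py <<'E'
def meas(s,cen,rad,kind,z0,z1):
    """points with colour kind within rad px of cen, height z0..z1 -> centre, min-area rect (world mm)"""
    P=cloud(s); h=cv2.cvtColor(s['pixels'],cv2.COLOR_RGB2HSV).astype(int); H,S,V=h[...,0],h[...,1],h[...,2]
    m={'brass':(H>8)&(H<32)&(S>90)&(V>60),'red':((H<8)|(H>172))&(S>120)&(V>50),'green':(H>45)&(H<95)&(S>90),'any':S>=0}[kind]
    v,u=np.mgrid[:480,:640]; m=m&(np.hypot(u-cen[0],v-cen[1])<rad)&(P[...,2]>z0)&(P[...,2]<z1)
    Q=P[m]; r=cv2.minAreaRect(Q[:,:2].astype(np.float32)); w=r[1]; a=r[2] if w[0]>=w[1] else r[2]+90
    return Q,np.round(r[0],1),np.round(sorted(w),1),round(a,1),m
E
python3 - <<'E'
from h import *
t=snap('top'); c=snap('scene')
def rep(n,s,*a):
    Q,cc,w,an,m=meas(s,*a); vv,uu=np.nonzero(m); px=np.c_[uu,vv].astype(np.float32); r=cv2.minAreaRect(px)
    pc=cv2.PCACompute(Q[:,:2].astype(np.float32),mean=None)[1][0]
    print(n,len(Q),cc,w,an,'pca',np.round(np.degrees(np.arctan2(pc[1],pc[0])),1),'z',np.round(np.percentile(Q[:,2],[5,50,95]),1),'med',np.round(np.median(Q[:,:2],0),1))
for n,s,g,k,w in(('top',t,(204,209),(463,217),(331,201)),('scene',c,(430,318),(192,220),(299,270))):
    rep(n+' greendisc',s,g,40,'green',50,68); rep(n+' nut',s,g,25,'brass',84,100)
    rep(n+' keyred',s,k,24,'red',30,120);rep(n+' keytop',s,k,24,'red',82,120); rep(n+' keyany',s,k,24,'any',10,60)
    rep(n+' whitenut',s,w,25,'brass',84,100)
a=cv2.resize(t['pixels'][160:250,160:250],(400,400),interpolation=cv2.INTER_CUBIC);b=cv2.resize(t['pixels'][175:255,400:480],(400,400),interpolation=cv2.INTER_CUBIC)
cv2.imwrite('pics/crop.png',np.hstack([a,b])[...,::-1])
E
```

```text
top greendisc 282 [531.4 217.6] [ 87.5 102.9] 165.1 pca -5.0 z [57.2 59.6 62.5] med [526.3 202.1]
top nut 158 [532.7 229.3] [14.7 42.6] 10.2 pca 10.7 z [86.3 90.5 93.2] med [531.6 227.3]
top keyred 267 [ 506.3 -273.2] [13.2 44.1] 173.2 pca -7.1 z [61.7 90.5 94.7] med [ 505.6 -269.4]
top keytop 185 [ 506.3 -273.4] [12.7 44.1] 173.3 pca -6.5 z [85.1 91.6 94.8] med [ 505.9 -272. ]
top keyany 366 [ 506.1 -273.9] [39.4 48.1] 174.1 pca 14.7 z [15.9 44.1 54.6] med [ 503.3 -260.9]
top whitenut 148 [537.2 -17.9] [13.3 41.6] 128.8 pca 128.7 z [87.9 91.3 94.2] med [535.4 -18.5]
scene greendisc 2944 [534.3 230.3] [116.4 117.7] 174.8 pca 132.0 z [57.4 59.9 62.2] med [539.5 229.7]
scene nut 167 [532.6 230.2] [13.4 44.1] 9.7 pca 10.0 z [86.9 91.4 94.2] med [537.  229.7]
scene keyred 361 [ 507.1 -271.1] [16.2 46. ] 173.7 pca -7.2 z [52.2 82.1 93.1] med [ 510.8 -267.3]
scene keytop 181 [ 506.9 -271.4] [15.  46.3] 176.2 pca -5.4 z [83.2 90.9 93.8] med [ 509.3 -269.1]
scene keyany 504 [ 506.7 -271. ] [39.4 52.1] 172.3 pca -27.9 z [13.1 42.1 55.8] med [ 514.6 -258.9]
scene whitenut 157 [537.9 -16. ] [13.5 43.4] 128.5 pca 129.1 z [85.2 91.1 93.9] med [540.  -13.5]
```

View pics/crop.png

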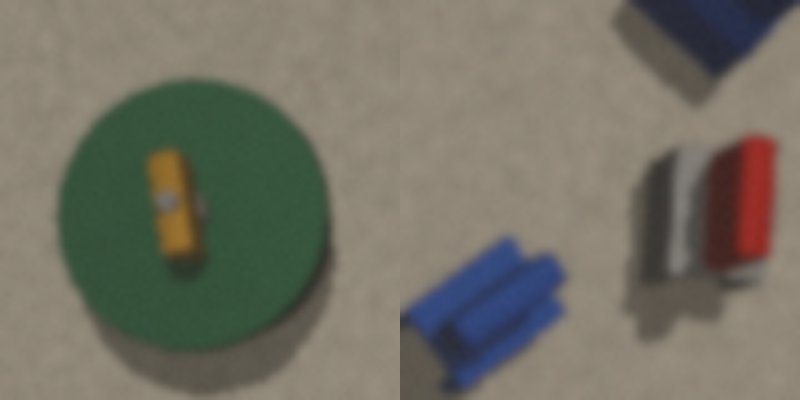

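The crop confirms the choice: brass bar on the green disc (left, ~(172,205)) and the red blade over grey cheeks (right, ~(757,200)). The nut is at (532.7, 229.8) with its axis at 10°. The key is at (506.7, -272.2) with its axis at -6.3°.

```bash
cat >> h.py <<'E'
from scipy.spatial.transform import Rotation as Rn
def yawof(o):
    x=Rn.from_quat(o).as_matrix()[:,0]; return np.degrees(np.arctan2(x[1],x[0]))
def plan(x,y,z,yaw,n,start=None):
    o=arm.observe(); p=np.array(o['tool_pos']); a=yawof(o['orientation'])
    if start is not None: p=np.array(start[:3],float); a=start[3]
    T=np.array([x,y,z],float); turn=(a-yaw); d=(T-p)/n; rows=[]
    for i in range(n):
        r=np.radians(a); c,s=np.cos(r),np.sin(r)
        rows.append('%.3f %.3f %.3f 0 0 %.1f'%((d[0]*c+d[1]*s)/1e3,(d[0]*s-d[1]*c)/1e3,-d[2]/1e3,turn/n)); a-=turn/n
    for i in range(0,n,5): print('; '.join(rows[i:i+5]))
def st():
    o=arm.observe(); print(round(o['t'],2),np.round(o['tool_pos'],1),'yaw',round(yawof(o['orientation']),1),'tilt',np.round(np.degrees(np.arccos(-Rn.from_quat(o['orientation']).as_matrix()[2,2])),2),'j',np.round(o['joints'],2),'F',np.round(o['ft_force'],1),'M',np.round(o['torque'],2),o['width'],o['gripper_force'])
E
python3 -c "
from h import *
st(); plan(532.7,229.8,200,190,25)"
```

```text
0.2 [ 154.  -527.9  230.8] yaw 16.3 tilt 0.05 j [-1.29  0.09  0.18  1.66  0.    1.57] F [-0.7  0.   0.5] M [-0.    0.05 -0.01] 85.78379236294897 0.0
0.023 -0.025 0.001 0 0 -6.9; 0.026 -0.022 0.001 0 0 -6.9; 0.028 -0.019 0.001 0 0 -6.9; 0.030 -0.015 0.001 0 0 -6.9; 0.032 -0.011 0.001 0 0 -6.9
0.033 -0.007 0.001 0 0 -6.9; 0.034 -0.003 0.001 0 0 -6.9; 0.034 0.001 0.001 0 0 -6.9; 0.034 0.005 0.001 0 0 -6.9; 0.033 0.009 0.001 0 0 -6.9
0.031 0.013 0.001 0 0 -6.9; 0.030 0.017 0.001 0 0 -6.9; 0.027 0.020 0.001 0 0 -6.9; 0.025 0.023 0.001 0 0 -6.9; 0.022 0.026 0.001 0 0 -6.9
0.018 0.028 0.001 0 0 -6.9; 0.015 0.030 0.001 0 0 -6.9; 0.011 0.032 0.001 0 0 -6.9; 0.007 0.033 0.001 0 0 -6.9; 0.003 0.034 0.001 0 0 -6.9
-0.001 0.034 0.001 0 0 -6.9; -0.005 0.033 0.001 0 0 -6.9; -0.009 0.033 0.001 0 0 -6.9; -0.013 0.031 0.001 0 0 -6.9; -0.017 0.029 0.001 0 0 -6.9
```

Call:
servo_tool(
  commands="0.023 -0.025 0.001 0 0 -6.9; 0.026 -0.022 0.001 0 0 -6.9; 0.028 -0.019 0.001 0 0 -6.9; 0.030 -0.015 0.001 0 0 -6.9; 0.032 -0.011 0.001 0 0 -6.9",
)

```text
t: 0.62
tool_pos: [229.7, -375.0, 226.0]
orientation: [0.902, 0.431, 0.0, -0.0]
ft_force: [0.5, -0.3, 0.3]
width: 85.3
gripper_force: 0.0
```

```bash
python3 -c "
from h import *
st()"
```

```text
0.62 [ 229.7 -375.   226. ] yaw 51.1 tilt 0.01 j [-1.02 -0.18 -0.09  1.66  0.    1.23] F [ 0.5 -0.3  0.3] M [-0.   -0.08  0.01] 85.2776447101012 0.0
```

Call:
servo_tool(
  commands="0.033 -0.007 0.001 0 0 -6.9; 0.034 -0.003 0.001 0 0 -6.9; 0.034 0.001 0.001 0 0 -6.9; 0.034 0.005 0.001 0 0 -6.9; 0.033 0.009 0.001 0 0 -6.9",
)

```text
t: 1.03
tool_pos: [307.4, -223.2, 221.2]
orientation: [0.734, 0.679, 0.0, 0.0]
ft_force: [0.5, -0.1, 0.4]
width: 85.4
gripper_force: 0.0
```

Call:
servo_tool(
  commands="0.031 0.013 0.001 0 0 -6.9; 0.030 0.017 0.001 0 0 -6.9; 0.027 0.020 0.001 0 0 -6.9; 0.025 0.023 0.001 0 0 -6.9; 0.022 0.026 0.001 0 0 -6.9",
)

```text
t: 1.45
tool_pos: [384.9, -72.1, 216.3]
orientation: [0.499, 0.866, 0.0, 0.0]
ft_force: [0.7, -1.2, 1.2]
width: 85.1
gripper_force: 0.0
```

Call:
servo_tool(
  commands="0.018 0.028 0.001 0 0 -6.9; 0.015 0.030 0.001 0 0 -6.9; 0.011 0.032 0.001 0 0 -6.9; 0.007 0.033 0.001 0 0 -6.9; 0.003 0.034 0.001 0 0 -6.9",
)

```text
t: 1.87
tool_pos: [462.5, 77.7, 211.2]
orientation: [0.22, 0.976, -0.0, 0.0]
ft_force: [-0.0, -0.2, 0.2]
width: 85.6
gripper_force: 0.0
```

Call:
servo_tool(
  commands="-0.001 0.034 0.001 0 0 -6.9; -0.005 0.033 0.001 0 0 -6.9; -0.009 0.033 0.001 0 0 -6.9; -0.013 0.031 0.001 0 0 -6.9; -0.017 0.029 0.001 0 0 -6.9",
)

```text
t: 2.28
tool_pos: [540.9, 227.1, 206.0]
orientation: [-0.08, 0.997, -0.0, -0.0]
ft_force: [1.7, -0.1, -0.7]
width: 85.3
gripper_force: 0.0
```

```bash
python3 -c "
from h import *
st();plan(532.7,229.8,140,190,5)"
```

```text
2.28 [540.9 227.1 206. ] yaw -170.9 tilt 0.01 j [ 0.4   0.17  0.22  1.62 -0.    0.24] F [ 1.7 -0.1 -0.7] M [ 0.01 -0.01  0.03] 85.30553351890299 0.0
0.002 0.001 0.013 0 0 -72.2; -0.000 0.002 0.013 0 0 -72.2; -0.002 0.000 0.013 0 0 -72.2; -0.001 -0.002 0.013 0 0 -72.2; 0.001 -0.001 0.013 0 0 -72.2
```

Call:
servo_tool(
  commands="0.002 0.001 0.020 0 0 -0.9; 0.002 0.001 0.020 0 0 0; 0.002 0.001 0.020 0 0 0; 0.0016 0.001 0.018 0 0 0; 0 0 0.012 0 0 0",
)

```text
t: 2.7
tool_pos: [531.4, 228.0, 114.0]
orientation: [-0.084, 0.996, -0.0, -0.001]
ft_force: [0.4, 0.2, -0.6]
width: 85.4
gripper_force: 0.0
```

```bash
sed -i "s/turn=(a-yaw)/turn=(a-yaw+180)%360-180/" h.py; python3 -c "
from h import *
st();plan(532.7,229.8,66,190,5)
s=snap('scene'); save(s,'n1.png'); cv2.imwrite('pics/n1c.png',cv2.resize(s['pixels'][200:380,320:540],(660,540))[...,::-1])"
```

```text
2.7 [531.4 228.  114. ] yaw -170.3 tilt 0.14 j [0.41 0.14 0.01 1.44 0.   0.24] F [ 0.4  0.2 -0.6] M [ 0.01  0.03 -0.03] 85.44227132041293 0.0
-0.000 0.000 0.010 0 0 -0.1; -0.000 0.000 0.010 0 0 -0.1; -0.000 0.000 0.010 0 0 -0.1; -0.000 0.000 0.010 0 0 -0.1; -0.000 0.000 0.010 0 0 -0.1
```

View pics/n1c.png

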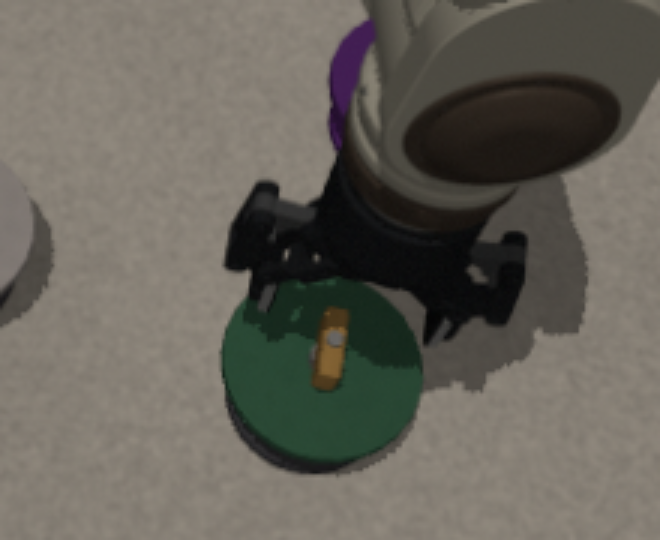

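The open fingers, tips at crop (262,300) and (437,325), straddle the brass bar at (332,350) across its thin side, so I go down and grip.

Call:
servo_tool(
  commands="-0.001 0.001 0.012 0 0 0; 0 0 0.012 0 0 0; 0 0 0.012 0 0 0; 0 0 0.010 0 0 0; 0 0 0.002 0 0 0",
)

```text
t: 3.17
tool_pos: [532.4, 228.8, 66.0]
orientation: [-0.084, 0.996, -0.0, -0.001]
ft_force: [-0.7, 0.6, -0.8]
width: 85.1
gripper_force: 0.0
```

Call:
servo_tool(
  commands="0 0 0 0 0 0; 0 0 0 0 0 0; 0 0 0 0 0 0; 0 0 0 0 0 0; 0 0 0 0 0 0",
  jaw=0,
  squeeze=30,
)

```text
t: 3.58
tool_pos: [533.5, 229.3, 68.9]
orientation: [-0.084, 0.996, 0.0, 0.0]
ft_force: [1.2, 0.4, -0.0]
width: 25.8
gripper_force: 0.0
```

Call:
servo_tool(
  commands="0 0 0 0 0 0; 0 0 0 0 0 0; 0 0 0 0 0 0",
)

```text
t: 3.83
tool_pos: [533.6, 228.5, 69.1]
orientation: [-0.084, 0.996, -0.001, 0.001]
ft_force: [0.2, -5.2, 4.0]
width: 13.3
gripper_force: 70.2
```

```bash
python3 -c "
from h import *
st()"
```

```text
3.83 [533.6 228.5  69.1] yaw -170.4 tilt 0.11 j [ 0.41  0.16 -0.06  1.35 -0.    0.24] F [ 0.2 -5.2  4. ] M [-1.25  0.06  0.05] 13.318185720731652 70.18906027078629
```

Call:
servo_tool(
  commands="0 0 0 0 0 4; 0 0 0 0 0 6; 0 0 0 0 0 6; 0 0 0 0 0 6; 0 0 0 0 0 6",
)

```text
t: 4.25
tool_pos: [533.5, 227.7, 69.1]
orientation: [0.162, 0.987, -0.001, 0.001]
ft_force: [0.1, -11.0, 7.0]
width: 13.7
gripper_force: 70.6
```

Call:
servo_tool(
  commands="0 0 0 0 0 6; 0 0 0 0 0 6; 0 0 0 0 0 6; 0 0 0 0 0 6; 0 0 0 0 0 6",
)

```text
t: 4.67
tool_pos: [533.0, 226.9, 69.0]
orientation: [0.413, 0.911, -0.002, 0.001]
ft_force: [-4.5, -15.2, 9.8]
width: 13.3
gripper_force: 71.1
```

Call:
servo_tool(
  commands="0 0 0 0 0 6; 0 0 0 0 0 5; 0 0 0 0 0 3; 0 0 0 0 0 0; 0 0 0 0 0 0",
)

```text
t: 5.08
tool_pos: [532.6, 226.6, 69.0]
orientation: [0.519, 0.855, -0.002, 0.001]
ft_force: [-5.2, -16.0, 10.4]
width: 13.2
gripper_force: 71.3
```

```bash
python3 -c "
from h import *
st()"
```

```text
5.08 [532.6 226.6  69. ] yaw 117.5 tilt 0.27 j [ 0.4   0.16 -0.06  1.36 -0.    1.49] F [ -5.2 -16.   10.4] M [-3.02  1.24 -0.07] 13.216055820597482 71.31841689348221
```

Call:
servo_tool(
  commands="0 0 0 0 0 0; 0 0 0 0 0 0; 0 0 0 0 0 0; 0 0 0 0 0 0; 0 0 0 0 0 0",
  jaw=1,
)

```text
t: 5.5
tool_pos: [533.1, 229.4, 68.0]
orientation: [0.517, 0.856, -0.0, -0.0]
ft_force: [0.0, 0.2, 0.4]
width: 73.2
gripper_force: 0.0
```

Call:
servo_tool(
  commands="0 0 -0.010 0 0 0; 0 0 -0.025 0 0 0; 0 0 -0.035 0 0 0; 0 0 -0.035 0 0 0; 0 0 -0.025 0 0 0",
)

```text
t: 5.92
tool_pos: [533.3, 229.4, 202.2]
orientation: [0.518, 0.856, 0.001, 0.001]
ft_force: [0.4, 1.0, 0.5]
width: 85.5
gripper_force: 0.0
```

```bash
python3 -c "
from h import *
st(); plan(507.0,-272.3,180,173.7,20)"
```

```text
5.92 [533.3 229.4 202.2] yaw 117.7 tilt 0.16 j [0.41 0.15 0.19 1.61 0.   1.49] F [0.4 1.  0.5] M [0.04 0.02 0.02] 85.54916018560164 0.0
-0.022 -0.013 0.001 0 0 -2.8; -0.021 -0.014 0.001 0 0 -2.8; -0.020 -0.015 0.001 0 0 -2.8; -0.019 -0.016 0.001 0 0 -2.8; -0.019 -0.017 0.001 0 0 -2.8
-0.018 -0.018 0.001 0 0 -2.8; -0.017 -0.019 0.001 0 0 -2.8; -0.016 -0.019 0.001 0 0 -2.8; -0.015 -0.020 0.001 0 0 -2.8; -0.014 -0.021 0.001 0 0 -2.8
-0.013 -0.021 0.001 0 0 -2.8; -0.012 -0.022 0.001 0 0 -2.8; -0.011 -0.023 0.001 0 0 -2.8; -0.010 -0.023 0.001 0 0 -2.8; -0.009 -0.024 0.001 0 0 -2.8
-0.007 -0.024 0.001 0 0 -2.8; -0.006 -0.024 0.001 0 0 -2.8; -0.005 -0.025 0.001 0 0 -2.8; -0.004 -0.025 0.001 0 0 -2.8; -0.003 -0.025 0.001 0 0 -2.8
```

Call:
servo_tool(
  commands="-0.022 -0.013 0.001 0 0 -2.8; -0.021 -0.014 0.001 0 0 -2.8; -0.020 -0.015 0.001 0 0 -2.8; -0.019 -0.016 0.001 0 0 -2.8; -0.019 -0.017 0.001 0 0 -2.8",
)

```text
t: 6.33
tool_pos: [525.6, 102.4, 194.1]
orientation: [0.408, 0.913, 0.0, 0.0]
ft_force: [0.4, -0.0, -0.0]
width: 85.8
gripper_force: 0.0
```

Call:
servo_tool(
  commands="-0.018 -0.018 0.001 0 0 -2.8; -0.017 -0.019 0.001 0 0 -2.8; -0.016 -0.019 0.001 0 0 -2.8; -0.015 -0.020 0.001 0 0 -2.8; -0.014 -0.021 0.001 0 0 -2.8",
)

```text
t: 6.75
tool_pos: [518.5, -23.6, 189.1]
orientation: [0.294, 0.956, 0.0, 0.0]
ft_force: [0.5, 0.3, 0.2]
width: 85.3
gripper_force: 0.0
```

Call:
servo_tool(
  commands="-0.013 -0.021 0.001 0 0 -2.8; -0.012 -0.022 0.001 0 0 -2.8; -0.011 -0.023 0.001 0 0 -2.8; -0.010 -0.023 0.001 0 0 -2.8; -0.009 -0.024 0.001 0 0 -2.8",
)

```text
t: 7.17
tool_pos: [512.5, -149.4, 184.1]
orientation: [0.175, 0.985, 0.0, 0.0]
ft_force: [1.0, 0.5, 0.3]
width: 85.1
gripper_force: 0.0
```

Call:
servo_tool(
  commands="-0.007 -0.024 0.001 0 0 -2.8; -0.006 -0.024 0.001 0 0 -2.8; -0.005 -0.025 0.001 0 0 -2.8; -0.004 -0.025 0.001 0 0 -2.8; -0.003 -0.025 0.001 0 0 -2.8",
)

```text
t: 7.58
tool_pos: [505.4, -275.1, 179.0]
orientation: [0.054, 0.999, -0.0, 0.0]
ft_force: [0.8, 0.5, -0.9]
width: 85.3
gripper_force: 0.0
```

```bash
python3 - <<'E'
from h import *
st(); plan(507.0,-272.3,100,173.7,5)
for n,g in(('top',(204,209)),('scene',(430,318))):
    s=snap(n)
    try: print(meas(s,g,28,'brass',84,100)[1:4])
    except Exception as e: print(e)
    if n=='scene': print('key',meas(s,(192,220),24,'red',82,100)[1:4])
E
```

```text
7.58 [ 505.4 -275.1  179. ] yaw 173.8 tilt 0.03 j [-0.5   0.13  0.13  1.56  0.   -0.39] F [ 0.8  0.5 -0.9] M [ 0.06 -0.   -0.03] 85.30720247992498 0.0
-0.000 0.001 0.016 0 0 0.0; -0.000 0.001 0.016 0 0 0.0; -0.000 0.001 0.016 0 0 0.0; -0.000 0.001 0.016 0 0 0.0; -0.000 0.001 0.016 0 0 0.0
(array([532.2, 228.8]), array([15.5, 44.2]), 116.0)
(array([533.3, 230.5]), array([13.7, 43.2]), 117.5)
key (array([ 507.1, -271.5]), array([15. , 45.3]), 176.3)
```

Call:
servo_tool(
  commands="-0.001 0.001 0.025 0 0 0; 0 0.001 0.025 0 0 0; 0 0.001 0.025 0 0 0; 0 0 0.020 0 0 0; 0 0 0.012 0 0 0",
  jaw=0.6,
)

```text
t: 8.1
tool_pos: [506.2, -270.0, 69.4]
orientation: [0.055, 0.998, 0.001, -0.001]
ft_force: [0.3, 1.3, -0.3]
width: 51.1
gripper_force: 0.0
```

Call:
servo_tool(
  commands="0 0 0.008 0 0 0; 0 0 0.004 0 0 0; 0 0 0 0 0 0",
)

```text
t: 8.35
tool_pos: [507.0, -270.8, 59.4]
orientation: [0.055, 0.998, 0.0, -0.0]
ft_force: [0.3, -0.1, -0.4]
width: 51.0
gripper_force: 0.0
```

```bash
python3 -c "
from h import *
st()
s=snap('scene'); print(meas(s,(192,220),24,'red',82,100)[1:4]); cv2.imwrite('pics/k1.png',cv2.resize(s['pixels'][150:300,100:300],(640,480))[...,::-1])"
```

```text
8.35 [ 507.  -270.8   59.4] yaw 173.7 tilt 0.01 j [-0.49  0.15 -0.09  1.33  0.   -0.38] F [ 0.3 -0.1 -0.4] M [-0.02 -0.06 -0.02] 51.01149573535173 0.0
(array([ 518.5, -272.4]), array([14.2, 22.4]), 171.9)
```

View pics/k1.png

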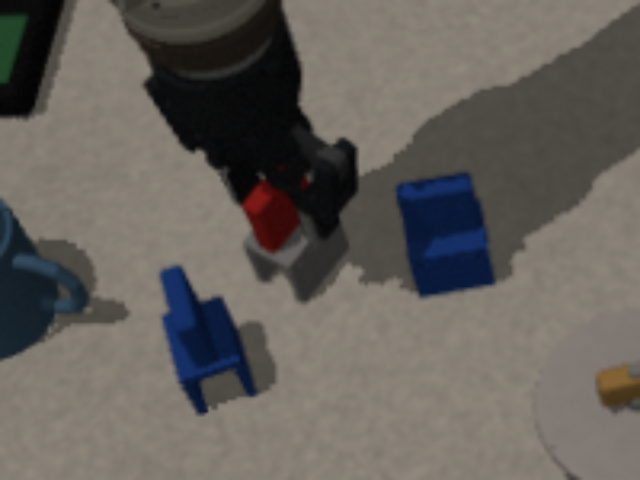

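The fingers sit on both sides of the red blade at (272,215), clear of both blue look-alikes, so I close and lift.

Call:
servo_tool(
  commands="0 0 0 0 0 0; 0 0 0 0 0 0; 0 0 0 0 0 0; 0 0 0 0 0 0; 0 0 0 0 0 0",
  jaw=0,
  squeeze=60,
)

```text
t: 8.82
tool_pos: [507.1, -271.1, 59.7]
orientation: [0.055, 0.998, -0.0, 0.0]
ft_force: [0.0, 0.3, 1.9]
width: 13.3
gripper_force: 59.8
```

Call:
servo_tool(
  commands="0 0 0 0 0 0; 0 0 0 0 0 0",
)

```text
t: 8.98
tool_pos: [507.1, -271.1, 59.6]
orientation: [0.055, 0.998, -0.0, 0.0]
ft_force: [1.3, -0.1, 2.6]
width: 13.4
gripper_force: 60.0
```

```bash
python3 -c "
from h import *
st()"
```

```text
8.98 [ 507.1 -271.1   59.6] yaw 173.7 tilt 0.04 j [-0.49  0.15 -0.09  1.33  0.   -0.38] F [ 1.3 -0.1  2.6] M [-0.01 -0.01 -0.  ] 13.385924204060702 59.96354699134827
```

Call:
servo_tool(
  commands="0 0 -0.010 0 0 0; 0 0 -0.020 0 0 0; 0 0 -0.030 0 0 0; 0 0 -0.040 0 0 0; 0 0 -0.040 0 0 0",
)

```text
t: 9.4
tool_pos: [506.0, -270.5, 200.6]
orientation: [0.055, 0.998, 0.0, -0.001]
ft_force: [1.4, -0.6, -1.1]
width: 13.7
gripper_force: 59.3
```

```bash
python3 -c "
from h import *
st()
plan(533,229.6,205,117,20)"
```

```text
9.4 [ 506.  -270.5  200.6] yaw 173.7 tilt 0.12 j [-0.49  0.14  0.17  1.61  0.   -0.38] F [ 1.4 -0.6 -1.1] M [-0.06 -0.14 -0.06] 13.708449018483844 59.348827600479126
0.001 0.025 -0.000 0 0 2.8; 0.003 0.025 -0.000 0 0 2.8; 0.004 0.025 -0.000 0 0 2.8; 0.005 0.025 -0.000 0 0 2.8; 0.006 0.024 -0.000 0 0 2.8
0.007 0.024 -0.000 0 0 2.8; 0.009 0.023 -0.000 0 0 2.8; 0.010 0.023 -0.000 0 0 2.8; 0.011 0.023 -0.000 0 0 2.8; 0.012 0.022 -0.000 0 0 2.8
0.013 0.021 -0.000 0 0 2.8; 0.014 0.021 -0.000 0 0 2.8; 0.015 0.020 -0.000 0 0 2.8; 0.016 0.019 -0.000 0 0 2.8; 0.017 0.018 -0.000 0 0 2.8
0.018 0.017 -0.000 0 0 2.8; 0.019 0.017 -0.000 0 0 2.8; 0.020 0.016 -0.000 0 0 2.8; 0.020 0.015 -0.000 0 0 2.8; 0.021 0.014 -0.000 0 0 2.8
```

Call:
servo_tool(
  commands="0.001 0.025 0 0 0 2.8; 0.003 0.025 0 0 0 2.8; 0.004 0.025 0 0 0 2.8; 0.005 0.025 0 0 0 2.8; 0.006 0.024 0 0 0 2.8",
)

```text
t: 9.82
tool_pos: [513.7, -144.2, 199.8]
orientation: [0.178, 0.984, 0.0, -0.0]
ft_force: [0.3, -0.6, -1.9]
width: 13.3
gripper_force: 59.4
```

Call:
servo_tool(
  commands="0.007 0.024 0 0 0 2.8; 0.009 0.023 0 0 0 2.8; 0.010 0.023 0 0 0 2.8; 0.011 0.023 0 0 0 2.8; 0.012 0.022 0 0 0 2.8",
)

```text
t: 10.23
tool_pos: [519.9, -19.0, 199.8]
orientation: [0.296, 0.955, 0.0, -0.0]
ft_force: [0.0, -0.6, -1.2]
width: 13.4
gripper_force: 59.4
```

Call:
servo_tool(
  commands="0.013 0.021 0 0 0 2.8; 0.014 0.021 0 0 0 2.8; 0.015 0.020 0 0 0 2.8; 0.016 0.019 0 0 0 2.8; 0.017 0.018 0 0 0 2.8",
)

```text
t: 10.65
tool_pos: [526.0, 105.3, 199.7]
orientation: [0.411, 0.912, -0.0, -0.0]
ft_force: [0.7, 0.3, -1.0]
width: 13.4
gripper_force: 59.4
```

Call:
servo_tool(
  commands="0.018 0.017 0 0 0 2.8; 0.019 0.017 0 0 0 2.8; 0.020 0.016 0 0 0 2.8; 0.020 0.014 0 0 0 2.8; 0.018 0.012 0 0 0 2.8",
)

```text
t: 11.07
tool_pos: [531.1, 227.4, 199.7]
orientation: [0.518, 0.855, -0.0, -0.0]
ft_force: [-0.5, -0.5, -1.7]
width: 13.1
gripper_force: 59.4
```

Call:
servo_tool(
  commands="0 0 0 0 0 0; 0 0 0 0 0 0",
)

```text
t: 11.23
tool_pos: [531.1, 226.7, 199.3]
orientation: [0.517, 0.856, -0.0, -0.0]
ft_force: [0.0, -0.0, -1.0]
width: 13.3
gripper_force: 59.4
```

```bash
python3 -c "
from h import *
st()
plan(533,229.6,150,117,5)
s=snap('scene'); save(s,'s2.png'); cv2.imwrite('pics/s2c.png',cv2.resize(s['pixels'][180:380,310:550],(720,600))[...,::-1])
t=snap('top')
for q,c in((s,(430,290)),(t,(204,209))):
    try: print(meas(q,c,60,'red',130,260)[1:4], meas(q,c,60,'red',130,260)[0][:,2].min())
    except Exception as e: print(e)
"
```

```text
11.23 [531.1 226.7 199.3] yaw 117.8 tilt 0.05 j [ 0.4   0.14  0.18  1.6  -0.    1.49] F [ 0. -0. -1.] M [-0.09  0.05  0.01] 13.274928736883906 59.381709694862366
0.000 0.001 0.010 0 0 0.2; 0.000 0.001 0.010 0 0 0.2; 0.000 0.001 0.010 0 0 0.2; 0.000 0.001 0.010 0 0 0.2; 0.000 0.001 0.010 0 0 0.2
(array([539.2, 216.5]), array([13.7, 15.4]), 123.4) 182.60568240008195
(array([541.4, 213.6]), array([11.5, 21. ]), 36.4) 193.9077478651335
```

View pics/s2c.png

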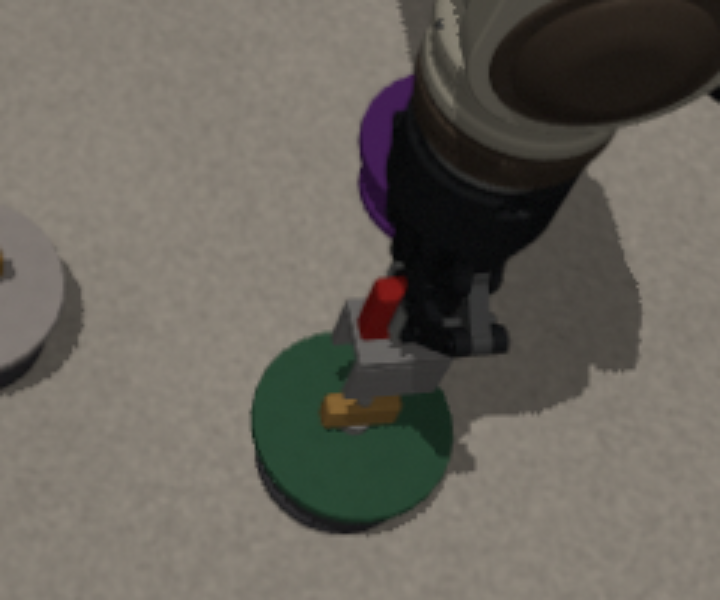

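The held key, blade at crop (385,310), hangs upright above the nut at (360,410), with its cheeks parallel to the bar. I go down in stages.

Call:
servo_tool(
  commands="0.001 0.001 0.010 0 0 0; 0.001 0.001 0.014 0 0 0.5; 0 0.001 0.012 0 0 0; 0 0 0.007 0 0 0; 0 0 0 0 0 0",
)

```text
t: 11.75
tool_pos: [532.5, 228.2, 154.0]
orientation: [0.521, 0.853, -0.001, -0.001]
ft_force: [-0.2, 0.9, -2.9]
width: 13.2
gripper_force: 59.5
```

```bash
python3 -c "
from h import *
st()
plan(533,229.6,122,117,5)
s=snap('scene'); cv2.imwrite('pics/s3c.png',cv2.resize(s['pixels'][200:380,330:530],(660,594))[...,::-1])
"
```

```text
11.75 [532.5 228.2 154. ] yaw 117.1 tilt 0.19 j [ 0.4   0.15  0.09  1.52 -0.    1.5 ] F [-0.2  0.9 -2.9] M [ 0.   -0.02 -0.03] 13.203858442339788 59.46286618709564
0.000 0.000 0.006 0 0 0.0; 0.000 0.000 0.006 0 0 0.0; 0.000 0.000 0.006 0 0 0.0; 0.000 0.000 0.006 0 0 0.0; 0.000 0.000 0.006 0 0 0.0
```

View pics/s3c.png

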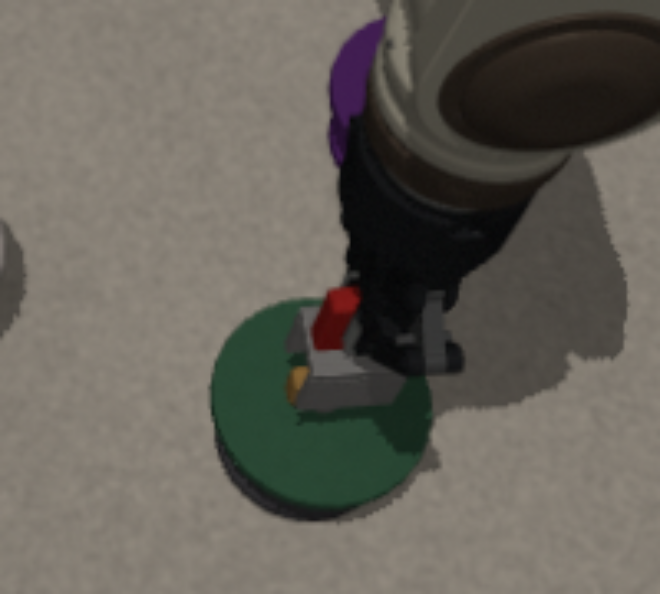

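The brass end at (300,385) shows between the cheeks just above the nut, so the key is lined up. I lower it and watch the force.

Call:
servo_tool(
  commands="0.0005 0.001 0.006 0 0 0; 0 0 0.006 0 0 0; 0 0 0.006 0 0 0; 0 0 0.004 0 0 0; 0 0 0 0 0 0",
)

```text
t: 12.22
tool_pos: [533.5, 229.8, 133.1]
orientation: [0.521, 0.853, -0.001, -0.0]
ft_force: [-0.3, -0.1, -2.2]
width: 13.1
gripper_force: 59.5
```

```bash
python3 -c "
from h import *
st()
"
```

```text
12.22 [533.5 229.8 133.1] yaw 117.2 tilt 0.09 j [ 0.41  0.15  0.05  1.48 -0.    1.5 ] F [-0.3 -0.1 -2.2] M [-0.01 -0.05 -0.01] 13.12624452594857 59.46263372898102
```

Call:
servo_tool(
  commands="0 0 0.005 0 0 0; 0 0 0.004 0 0 0; 0 0 0.003 0 0 0; 0 0 0 0 0 0",
)

```text
t: 12.55
tool_pos: [533.6, 229.9, 121.5]
orientation: [0.521, 0.853, -0.0, -0.0]
ft_force: [-0.4, -0.3, -1.7]
width: 13.1
gripper_force: 59.5
```

Call:
servo_tool(
  commands="0 0 0 0 0 4; 0 0 0 0 0 5; 0 0 0 0 0 5; 0 0 0 0 0 5; 0 0 0 0 0 5",
)

```text
t: 12.97
tool_pos: [533.2, 229.6, 122.1]
orientation: [0.689, 0.725, -0.001, -0.0]
ft_force: [-2.5, -1.4, -1.7]
width: 13.3
gripper_force: 59.5
```

```bash
python3 -c "
from h import *
st()
"
```

```text
12.97 [533.2 229.6 122.1] yaw 92.9 tilt 0.1 j [ 0.41  0.15  0.03  1.46 -0.    1.93] F [-2.5 -1.4 -1.7] M [-0.42  0.73  0.09] 13.264918812847197 59.46834683418274
```

Call:
servo_tool(
  commands="0 0 0 0 0 5; 0 0 0 0 0 5; 0 0 0 0 0 5; 0 0 0 0 0 5; 0 0 0 0 0 3",
)

```text
t: 13.38
tool_pos: [533.1, 229.8, 122.1]
orientation: [0.82, 0.573, -0.001, -0.0]
ft_force: [-2.8, -0.2, -3.1]
width: 13.1
gripper_force: 59.4
```

```bash
python3 -c "
from h import *
st()
"
```

```text
13.38 [533.1 229.8 122.1] yaw 69.9 tilt 0.1 j [0.41 0.15 0.03 1.46 0.   2.33] F [-2.8 -0.2 -3.1] M [-0.15  0.87  0.11] 13.084644115724622 59.42779183387756
```

Call:
servo_tool(
  commands="0 0 0 0 0 3; 0 0 0 0 0 3; 0 0 0 0 0 3; 0 0 0 0 0 0",
)

```text
t: 13.72
tool_pos: [533.3, 229.9, 122.1]
orientation: [0.861, 0.508, -0.001, -0.0]
ft_force: [-2.8, 0.4, -2.1]
width: 13.1
gripper_force: 59.4
```

```bash
python3 -c "
from h import *
st()
"
```

```text
13.72 [533.3 229.9 122.1] yaw 61.0 tilt 0.08 j [0.41 0.15 0.03 1.46 0.   2.48] F [-2.8  0.4 -2.1] M [0.03 0.84 0.05] 13.12393845491013 59.40512180328369
```

Call:
servo_tool(
  commands="0 0 0 0 0 2.5; 0 0 0 0 0 2.5; 0 0 0 0 0 0",
)

```text
t: 13.97
tool_pos: [533.3, 230.0, 122.1]
orientation: [0.882, 0.471, -0.001, -0.0]
ft_force: [-4.0, -0.1, -1.2]
width: 13.0
gripper_force: 59.4
```

```bash
python3 -c "
from h import *
st()
"
```

```text
13.97 [533.3 230.  122.1] yaw 56.2 tilt 0.08 j [0.41 0.15 0.03 1.46 0.   2.57] F [-4.  -0.1 -1.2] M [0.08 1.05 0.27] 13.04902821717879 59.444711208343506
```

Call:
servo_tool(
  commands="0 0 0 0 0 2.5; 0 0 0 0 0 2.5; 0 0 0 0 0 0",
)

```text
t: 14.22
tool_pos: [533.5, 230.1, 122.2]
orientation: [0.901, 0.433, -0.0, -0.0]
ft_force: [-3.9, 0.1, -2.3]
width: 13.1
gripper_force: 71.5
```

```bash
python3 -c "
from h import *
st()
"
```

```text
14.22 [533.5 230.1 122.2] yaw 51.3 tilt 0.04 j [0.41 0.15 0.03 1.46 0.   2.65] F [-3.9  0.1 -2.3] M [-0.02  0.92  1.65] 13.133862916161341 71.48692266353464
```

Call:
servo_tool(
  commands="0 0 0 0 0 -2; 0 0 0 0 0 -2; 0 0 0.001 0 0 0; 0 0 0.001 0 0 0; 0 0 0 0 0 0",
)

```text
t: 14.63
tool_pos: [533.6, 230.2, 121.8]
orientation: [0.886, 0.464, 0.0, -0.0]
ft_force: [-7.5, -0.6, 8.8]
width: 13.1
gripper_force: 61.2
```

```bash
python3 -c "
from h import *
st()
"
```

```text
14.63 [533.6 230.2 121.8] yaw 55.3 tilt 0.06 j [0.41 0.15 0.03 1.45 0.   2.58] F [-7.5 -0.6  8.8] M [-0.12  1.96  0.53] 13.054500799156061 61.2409633398056
```

Call:
servo_tool(
  commands="0 0 0 0 0 0; 0 0 0 0 0 0; 0 0 0 0 0 0; 0 0 0 0 0 0; 0 0 0 0 0 0",
  jaw=0.5,
)

```text
t: 15.05
tool_pos: [534.1, 229.9, 120.2]
orientation: [0.886, 0.463, 0.0, 0.0]
ft_force: [-0.1, -0.7, 0.6]
width: 43.0
gripper_force: 0.0
```

Call:
servo_tool(
  commands="0 0 -0.010 0 0 0; 0 0 -0.025 0 0 0; 0 0 -0.035 0 0 0; 0 0 -0.035 0 0 0; 0 0 -0.025 0 0 0",
)

```text
t: 15.47
tool_pos: [534.0, 230.0, 254.2]
orientation: [0.886, 0.463, 0.001, 0.0]
ft_force: [0.1, -0.2, 0.3]
width: 42.2
gripper_force: 0.0
```

Call:
servo_tool(
  commands="-0.02 0.03 0 0 0 0; -0.02 0.03 0 0 0 0; -0.02 0.03 0 0 0 0; -0.02 0.03 0 0 0 0; -0.02 0.03 0 0 0 0",
)

```text
t: 15.88
tool_pos: [600.3, 60.6, 251.3]
orientation: [0.886, 0.463, 0.0, 0.0]
ft_force: [1.0, -0.3, -0.3]
width: 42.9
gripper_force: 0.0
```

```bash
python3 -c "
from h import *
st()
for n,g in(('top',(200,209)),('scene',(430,300))):
    s=snap(n)
    print(n,'red',meas(s,g,50,'red',135,170)[1:4]); Q=meas(s,g,50,'red',80,200)[0][:,2]; print(np.percentile(Q,[5,50,95]))
    try: q=meas(s,g,50,'brass',66,100); print('brass',len(q[0]),q[1:4])
    except Exception as e: print(e)
    print('white',meas(s,(331,201) if n=='top' else (299,270),25,'brass',84,100)[1:4])
    save(s,n+'9.png')
s=snap('scene'); cv2.imwrite('pics/e.png',cv2.resize(s['pixels'][230:370,340:520],(720,560),interpolation=cv2.INTER_CUBIC)[...,::-1])
"
```

```text
15.88 [600.3  60.6 251.3] yaw 55.2 tilt 0.06 j [ 0.1   0.23  0.37  1.72 -0.    2.28] F [ 1.  -0.3 -0.3] M [ 0.03 -0.03  0.04] 42.86174982741867 0.0
top red (array([0., 0.]), array([0., 0.]), 0.0)Traceback (most recent call last):
  File "<string>", line 6, in <module>
    print(n,'red',meas(s,g,50,'red',135,170)[1:4]); Q=meas(s,g,50,'red',80,200)[0][:,2]; print(np.percentile(Q,[5,50,95]))
                                                                                               ~~~~~~~~~~~~~^^^^^^^^^^^^^
    return _quantile_unchecked(
        a, q, axis, out, overwrite_input, method, keepdims, weights)
    return _ureduce(a,
                    func=_quantile_ureduce_func,
    ...<5 lines>...
                    overwrite_input=overwrite_input,
                    method=method)
    r = func(a, **kwargs)
    result = _quantile(arr,
                       quantiles=q,
    ...<2 lines>...
                       out=out,
                       weights=wgt)
    slices_having_nans = np.isnan(arr[-1, ...])
                                  ~~~^^^^^^^^^
IndexError: index -1 is out of bounds for axis 0 with size 0
```

Call:
servo_tool(
  commands="-0.036 0 0 0 0 0; -0.036 0 0 0 0 0; -0.036 0 0 0 0 0; -0.036 0 0 0 0 0; -0.036 0 0 0 0 0",
)

```text
t: 16.35
tool_pos: [495.9, -86.6, 251.0]
orientation: [0.886, 0.463, 0.0, 0.0]
ft_force: [0.5, -0.3, 1.0]
width: 42.8
gripper_force: 0.0
```

```bash
python3 -c "
from h import *
st()
for n,g in(('top',(200,209)),('scene',(430,300))):
    s=snap(n)
    for k,a,b in(('red',146,165),('red',100,165),('brass',66,100)):
        q=meas(s,g,60,k,a,b); print(n,k,len(q[0]),q[1:4],np.round(np.percentile(q[0][:,2],[5,50,95]),1) if len(q[0]) else '')
    print('white',meas(s,(331,201) if n=='top' else (299,270),25,'brass',84,100)[1:4])
cv2.imwrite('pics/e.png',cv2.resize(s['pixels'][230:370,340:520],(720,560),interpolation=cv2.INTER_CUBIC)[...,::-1])
"
```

```text
16.35 [495.9 -86.6 251. ] yaw 55.2 tilt 0.04 j [-0.17 -0.02  0.11  1.69 -0.    2.01] F [ 0.5 -0.3  1. ] M [-0.03 -0.03  0.03] 42.83716655026034 0.0
top red 189 (array([534.1, 231.7]), array([13.2, 44.3]), 57.3) [149.7 152.  154.2]
top red 216 (array([533.9, 231.4]), array([13.2, 45.1]), 57.3) [129.5 151.8 154.2]
top brass 23 (array([525.8, 208.6]), array([ 3.9, 10.7]), 145.5) [71.8 84.  91. ]
white (array([537.3, -17.8]), array([13.3, 41.4]), 128.6)
scene red 251 (array([535.3, 233.7]), array([14.8, 45.2]), 55.9) [147.6 152.4 154.7]
scene red 528 (array([535.4, 233.6]), array([15.2, 45.2]), 55.7) [112.5 144.2 154.2]
scene brass 0 (array([0., 0.]), array([0., 0.]), 0.0) 
white (array([538.1, -16.2]), array([13.2, 43.2]), 130.5)
```

View pics/e.png

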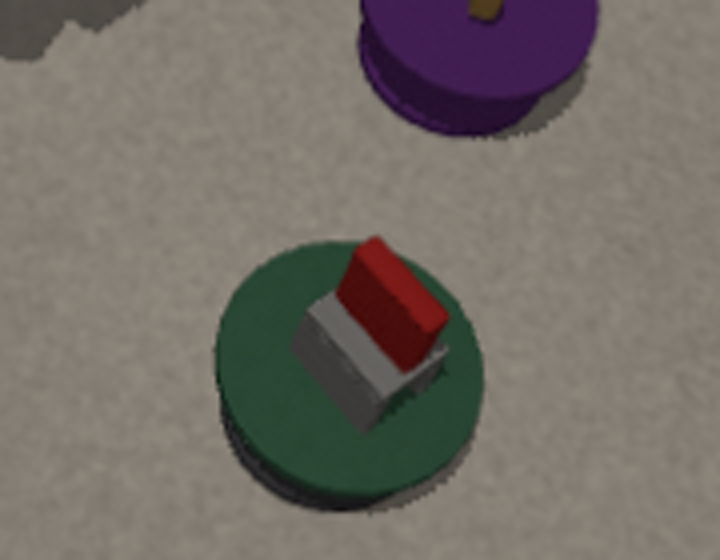

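The key stands upright on the green disc, blade at (395,300) in the crop. Its top is at 153 mm and it is about 3 mm from the nut's axis. At the end of the turn the torque rose sharply to 1.65 N m against the stop. The white nut's angle is unchanged, so I hand in.

```bash
python3 -c "
from station import arm
print(arm.sign_off())"
```

```text
the job is handed in; nothing more can be done
None
```

I handed the job in at about 16.5 s. The green nut was hand-turned about 72°, then turned with the red key until the torque jumped at its stop. The key stands released and upright over it, and the white nut wasn't touched. The sign-off gave no verdict, so whether it passed is unconfirmed.

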